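Clamp a circuit board gently in the assembly frame and tip it up for work

ROBOT

A 6-joint arm with a two-finger parallel gripper is mounted at the origin on the work surface. World frame = base frame: x ahead of the robot, y to its left, z up, the work surface at z = 0. Lengths are in mm, angles in degrees, forces in N, time in s.
With the tool pointing down it reaches from about 350 to 850 mm from the base axis. Payload 8.1 kg.
Tool frame: the origin (TCP) lies at the very end of the fingers, on their centre line; the grasp point (between the pads) lies 19 mm behind it; z points along the fingers, y is the direction in which the jaws open and shut (so a half turn about z gives the same grasp; the last joint's range is limited). The gripper opens to 85 mm and grips with 20 to 120 N. Pads are 22 mm wide; open, the fingers measure 114 mm over their backs; the gripper's body (76 mm by 85 mm) begins 54 mm behind the grasp point. The pads swing forward as they close: fully open they stand 13 mm farther back than shut.
Start: joints at [-70.726, 7.471, 85.268, -0, 87.261, -4.893], TCP at [245.662, -547.408, 231.292] pointing down, gripper open.
Joint ranges: [-169.43, 169.43], [-51.17, 129.36], [1.28, 143.12], [-76.62, 256.62], [0, 156.53], [-152.29, 152.29]. Speed limits (degrees/s): [136.94, 136.94, 159.86, 180, 180, 180].

INTERFACE

Orientations are given as [roll, pitch, yaw] about the fixed x, y, z axes, in that order (R = Rz(yaw) Ry(pitch) Rx(roll)).
In Python, from bench import r, eyes gives the robot as it stands. The module is installed in compiled form; this text tells all that it offers.
- The arm moves only by the tool play_rows, never from a script. Its argument "deltas" is a list of rows, each a list of 3 entries, a list of its own where there are three numbers: the shift along the tool's x, y, z in m, then the turn, a rotation vector about the tool's x, y, z in rad, then the closure, from 0 (fully open) to 1 (shut). A call has 1 to 8 rows; each row shifts and turns the pose as measured when the row begins, along the tool's axes as they then stand; what a row does not reach is not made up. A row lasts 1/8 s, in which the tool goes at most 62.5 mm and 10.7 degrees, less where a joint would pass 70% of its speed; a pose out of reach is approached as far as the arm can. A call with a gripper value outside its range is refused whole. The fingers move at their own pace and stop on an object; "force" is the grip in N (left out, the last holds). Time passes only in rows, so rows that do not move let the fingers close. It gives the time, the measured TCP pose, the force and the opening at its end, in the units of the state.
- r.sense(): the state, without advancing time (a new reading comes with each control period).
- eyes.snapshot(name): name is "side" or "top" or "wrist"; returns the picture (400x640x3 uint8, red, green, blue); there is no depth.
- eyes.get_calibration(name): a dict with "mtx" (3x3 intrinsics, pixels), "R" (3x3) and "t" (3): a world point X has camera coordinates R X + t; the wrist camera has in their place "T_tool_cam" (4x4, takes a point from camera to tool coordinates, whose origin is the TCP and whose axes are the flange's). Camera axes: x right, y down, z forward; pixel columns grow to the right and rows downward; lengths in mm; the calibration is good to about 2 mm. A picture is of the moment at which its call begins: read the wrist's pose just before it. get_calibration takes no time and is no camera call.
- r.hand_in(): hands the job in, once; it reports no verdict.
The state is a dict: "time": time; "joint_pos": joint angles; "qd": joint speeds; "joint_efforts": joint torques, N m; "tool_pos": TCP position; "tcp_rot": TCP orientation; "ft_force": force on the tool from outside, world axes, zero at the start; "wrist_torque": the same for the moment, N m; "finger_gap": finger opening in mm.
Only numpy, scipy, OpenCV 4.12 (cv2) and the standard library are available. Lean on these libraries where they do the work, as an engineer would, in place of code of your own. Each camera call takes 0.05 s, during which the arm holds its last target. There are 200 camera calls.

TASK

The populated circuit board lies loose, a little askew, on the rods of the red board holder. Push the sliding jaw towards it by the thumb tab until the board sits square and lightly nipped between both jaws, with the sprung jaw pushed back about half of its 12 mm travel; go gently so that the board is never squeezed hard, and keep off the board and its parts. Then lift the frame by its far bar to roughly 30 degrees and leave it standing there with the board still held; leave the other things on the bench alone.

Things in the scene. Friction and masses are not known exactly. Their poses are not given: they have to be found in the camera images.
- holder: The board holder's base, fixed to the bench: red sheet-steel tray 330 mm (its x) by 384 mm (its y), rim 20 mm high, 3 mm floor. Origin: centre of the underside, on the bench top; z up. Its x points away from the robot side to the far side, its y to the left; the whole holder may be turned up to about 17 degrees. The tilting aluminium frame is hinged on two cheeks at the tray's near side (axis along y, at x = -125 mm, 68 mm above the bench).
- frame (a joint): Tilt of the frame about its near hinge axis, rad: 0 = level (at its rest posts, as at the start), grows as the far bar goes up, stop at 1.1. Stiff friction hinge: it stays at any angle where it is left; lifting at the far bar takes about 10 N. The frame: end bars left and right (14 mm thick, 20 mm high, inner faces at y = +-158 mm), near and far round bars and two 10 mm steel rods along y, 75 and 165 mm from the hinge axis, on which the board lies and the jaws run.
- hinge (a point): Point on the frame's hinge axis, at mid-width. Its axes are the frame's: x from the hinge to the far bar, y along the bars to the left, z normal to the frame (up when level).
- far_bar (a point): Middle (and axis) of the frame's far bar: a round aluminium bar 12 mm in diameter, 316 mm long along y, 245 mm from the hinge axis, 68 mm above the bench when the frame is level. Nothing lies within 50 mm of its axis on the near side at mid-width, nor anything as high as it on the far side; below it is only the tray floor and the 20 mm rim. Same axes as hinge.
- slide_jaw (a joint): Travel of the sliding jaw along the two rods, m: 0 = fully open (its face 210 mm from the sprung jaw's face at rest), grows as it moves to the frame's -y (right), towards the sprung jaw; range 0 to 0.17. It has friction brakes: it takes about 10 N to push and stays where it is left. Jaw: aluminium bar 140 mm along x, 16 mm thick in y, top 17 mm above the rods' axes, with a lip that reaches 4 mm over the board edge, 3.5 mm above the board.
- slide_tab (a point): Centre of the black thumb tab that stands on top of the sliding jaw at mid-length: 44 mm (x) by 10 mm (y) by 36 mm high (from 16 to 52 mm above the rods' axes); this point is 34 mm above the rods' axes, 102 mm above the bench when level. To close the jaw, push or carry the tab to -y. Behind the tab (+y side) at least 45 mm is free up to the end bar.
- slide_face (a point): On the sliding jaw's clamping face (it faces -y), at mid-length and at the board's mid-thickness; the lip overhangs this face by 4 mm above.
- sprung_jaw (a joint): Give of the spring-loaded jaw at the frame's right (-y) end, m: 0 = spring relaxed against its stop, grows as the board pushes it to -y, hard stop at 0.012. Spring force about 1.5 N at the start of its travel, plus 0.6 N per mm (5.1 N at 6 mm). Two steel pins with round heads stick out of the right end bar and come out further by the same amount.
- sprung_face (a point): On the sprung jaw's clamping face (it faces +y), at mid-length and at the board's mid-thickness; with the jaw at rest at y = -120 mm in the frame.
- board: Green circuit board 120 mm (its x) by 100 mm (its y) by 3 mm, about 0.12 kg, with a transformer, heat sink, capacitors and terminals up to 30 mm tall on it. It lies loose on the two rods, its x nearly along the frame's x. Origin: centre of its underside, 5 mm above the rods' axes. Fragile: the jaws must not press it with more than 8 N.
- wire_spool: Bystander: spool of blue wire standing on its flange, 110 mm across, 75 mm high; origin at the centre of its underside. Leave it alone.
- tape_roll: Bystander: roll of masking tape lying flat, 94 mm across, 25 mm high; origin at the centre of its underside. Leave it alone.
- screwdriver: Bystander: screwdriver 200 mm long lying on the bench. Leave it alone.
- parts_bin: Bystander: yellow plastic bin 150 x 100 x 70 mm; origin at the centre of its underside. Leave it alone.

How it is judged (in metres and radians):
On the way, in this order (a step that is already met when the one before it is completed fails the run):
1. the board is nipped squarely between the jaws with the frame still level (value of joint sprung_jaw between 0.0025 and 0.0085 m and value of joint frame below 0.06 rad and angle between the x axis of board and the x axis of far_bar, either way round below 0.035 rad), for 0.3 s.
2. the frame is tipped up (value of joint frame above 0.35 rad), for 0.2 s.
At the end, for the whole second after the job is handed in: The frame stands by itself tipped up between 0.40 and 0.66 rad (23 to 38 degrees); the board is at rest in the frame, square and flat to it within 2 degrees and still on its rods, and the sprung jaw is pushed back 2.5 to 8.5 mm by the board (value of joint sprung_jaw between 0.0025 and 0.0085 m and value of joint frame between 0.4 and 0.66 rad and angle between the x axis of board and the x axis of far_bar, either way round below 0.035 rad and angle between the z axis of board and the z axis of far_bar, either way round below 0.035 rad and x of board in the frame of hinge between 0.1 and 0.14 m and z of board in the frame of hinge between 0.002 and 0.008 m and linear speed of board below 0.01 m/s); the robot touches nothing.
It fails at once if a jaw presses the board with more than 8 N (contact force between board and slide_jaw above 8 N or contact force between board and sprung_jaw above 8 N).
It fails at once if the robot presses on the board or its parts with more than 3 N (contact force between board and the fingers above 3 N or contact force between board and the arm above 3 N).
It fails at once if another thing on the bench is shifted by more than 30 mm (distance of any of wire_spool, tape_roll, screwdriver, parts_bin from where it was at the start of the episode above 0.03 m).
It also fails if it takes over 64 s, if anything falls off the work surface, if the arm or the gripper's body presses on something with over 40 N, if the wrist force passes 120 N, or if a joint passes its speed limit or range.

## Working session

There is one attempt and no reset: what is moved stays moved. The work goes in short steps, Python scripts to look and compute and a tool call to move; the robot and the scene stay as the last step left them, time stands still between calls to the robot, and variables do not carry over. Pictures are saved under pics/ and viewed, about 8 in all and at most 12, crops included, and the job is handed in when it is done.

Besides the shell and the picture viewer there is one more tool, called after "Call:" by a JSON object that holds its "fn" and its "kwargs", one argument or row to a line. play_rows: Moves the arm, as the interface text tells. Its arguments: {"type":"object","properties":{"deltas":{"type":"array"},"force":{"type":"number"}},"required":["deltas"]}

```bash
mkdir -p pics; python3 - <<'E'
from bench import r,eyes
import cv2
for n in("top","side"):
    cv2.imwrite(f"pics/{n}0.png",eyes.snapshot(n)[:,:,::-1]); c=eyes.get_calibration(n); print(n,c)
print(eyes.get_calibration("wrist")); print(r.sense())
E
```

```text
top {'mtx': array([[365.24596738,   0.        , 311.19717165],
       [  0.        , 365.24596738, 192.44393408],
       [  0.        ,   0.        ,   1.        ]]), 'R': array([[-0.00339637, -0.99987147, -0.01566876],
       [-0.98927495,  0.00564762, -0.14595607],
       [ 0.1460258 ,  0.01500499, -0.98916698]]), 't': array([  17.78146019,  543.0783746 , 1013.93523589])}
side {'mtx': array([[402.5683452 ,   0.        , 323.00560569],
       [  0.        , 402.5683452 , 205.07624643],
       [  0.        ,   0.        ,   1.        ]]), 'R': array([[-0.83842674, -0.54476323,  0.0165418 ],
       [-0.36423762,  0.53749172, -0.76054823],
       [ 0.40542762, -0.64368912, -0.64907069]]), 't': array([426.18118493, 277.24212738, 878.86411895])}
{'mtx': array([[325.96774876,   0.        , 309.83299848],
       [  0.        , 325.96774876, 204.57335372],
       [  0.        ,   0.        ,   1.        ]]), 'T_tool_cam': array([[ 4.79834268e-04, -9.55838536e-01, -2.93891924e-01,
         7.51122057e+01],
       [ 9.99999854e-01,  5.31392205e-04, -9.55825830e-05,
         1.77552771e-01],
       [ 2.47533394e-04, -2.93891835e-01,  9.55838652e-01,
        -1.41794118e+02],
       [ 0.00000000e+00,  0.00000000e+00,  0.00000000e+00,
         1.00000000e+00]])}
{'time': 0.1, 'joint_pos': array([-7.07278863e+01,  7.51415974e+00,  8.53242617e+01, -2.07585514e-03,
        8.72603393e+01, -4.89256953e+00]), 'qd': array([ 0.03664915, -0.06835353, -0.01781232,  0.04633689, -0.02713601,
       -0.00017707]), 'joint_efforts': array([ 6.50832612e-05, -5.70952678e+01, -5.01941621e+01, -2.58861710e-04,
        8.16697022e-03, -8.79532035e-05]), 'tool_pos': array([ 245.46336629, -546.94284233,  230.30238418]), 'tcp_rot': array([-1.79901422e+02, -6.35731429e-03,  2.41647788e+01]), 'ft_force': array([-0.6909903 , -0.40008267, -0.67040922]), 'wrist_torque': array([ 0.03202416, -0.01364376,  0.0092397 ]), 'finger_gap': 85.71330073038361}
```

View pics/top0.png

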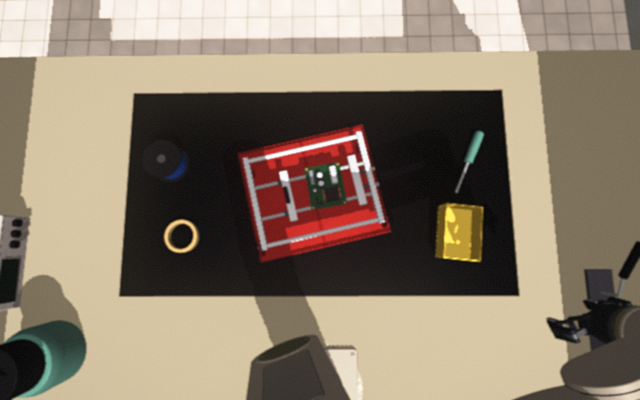

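View pics/side0.png

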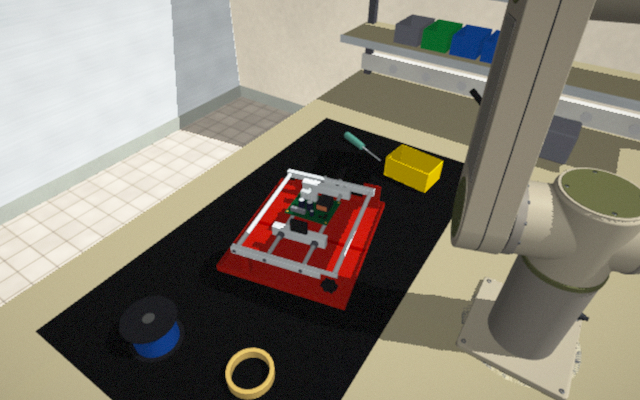

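The top view shows the holder at about (235–390, 125–262), turned about +13°. The sliding jaw is at (288,195), with its tab on top, and the board at (325,187). I'll enlarge it.

```bash
python3 - <<'E'
import cv2
a=cv2.imread("pics/top0.png")[118:268,228:398]; cv2.imwrite("pics/crop1.png",cv2.resize(a,None,fx=4,fy=4,interpolation=cv2.INTER_CUBIC))
E
```

```text
(no output)
```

View pics/crop1.png

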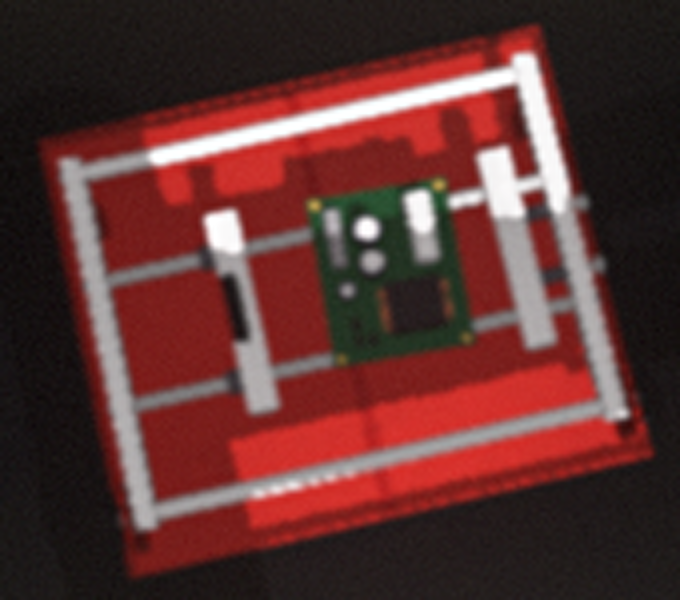

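The crop shows the far bar from (80,172) to (516,76) and the near bar from (155,512) to (605,408). The tab is at about (236,306), and the board's corner pads are at (315,205), (440,185), (342,358) and (467,338).

```bash
cat >h.py <<'E'
import numpy as np
from bench import r,eyes
from scipy.optimize import least_squares
from scipy.spatial.transform import Rotation as Ro
def proj(n,X):
    c=eyes.get_calibration(n); X=np.atleast_2d(X)@c["R"].T+c["t"]; p=X@c["mtx"].T; return p[:,:2]/p[:,2:]
def ray(n,uv,z):
    c=eyes.get_calibration(n); d=c["R"].T@np.linalg.solve(c["mtx"],[*uv,1]); o=-c["R"].T@c["t"]; return o+d*(z-o[2])/d[2]
def crop(p,k=4,o=(228,118)): return (np.array(p,float)+.5)/k-.5+np.array(o)
E
python3 - <<'E'
from h import *
M=np.array([[120,158,68],[120,-158,68],[-125,158,68],[-125,-158,68],[165,192,20],[165,-192,20],[-165,192,20],[-165,-192,20]],float)
P=crop([[80,172],[516,76],[155,512],[605,408],[40,142],[540,26],[132,577],[652,456]])
def W(q,M):return M@Ro.from_euler('z',q[2]).as_matrix().T+[q[0],q[1],0]
f=lambda q:(proj("top",W(q,M))-P).ravel()
s=least_squares(f,[500,0,.2],loss='soft_l1'); q=s.x;print(q,np.degrees(q[2]));print(f(q).reshape(-1,2).round(2))
np.save("q.npy",q)
R=Ro.from_euler('z',q[2]).as_matrix()
def loc(p,z): return ((ray("top",crop(p),z)-[q[0],q[1],0])@R+[125,0,-68]).round(1)
print("tab top",loc((236,306),120)); print("jaw face ends",loc((243,240),85),loc((278,406),85))
b=[loc(p,76) for p in[(315,205),(440,185),(342,358),(467,338)]];print("board",b,np.mean(b,0))
print("sprung",loc((500,150+65),85),loc((500,215),85), loc((526,348),85))
print("tab w",W(q,np.array([[-125+120,74+0,102.]])),"far",W(q,np.array([[120,0,68.]])))
E
```

```text
[5.48891969e+02 1.14081410e+01 2.24338261e-01] 12.853635521760532
[[ 1.32  0.36]
 [-0.   -0.34]
 [ 0.44 -0.08]
 [-0.68 -0.11]
 [ 0.17 -0.17]
 [-0.39  0.36]
 [-0.21  0.15]
 [-0.25 -0.07]]
tab top [119.   71.3  52. ]
jaw face ends [168.7  58.3  17. ] [50.6 60.  17. ]
board [array([183.4,   3.8,   8. ]), array([177.2, -85.1,   8. ]), array([73.7,  9.8,  8. ]), array([ 67.6, -77.7,   8. ])] [125.475 -37.3     8.   ]
sprung [ 145.1 -119.6   17. ] [ 145.1 -119.6   17. ] [  50.8 -114.4   17. ]
tab w [[527.55512839  82.4415081  102.        ]] far [[665.88495265  38.10349146  68.        ]]
```

```bash
cat >>h.py <<'E'
q=np.load("q.npy"); RH=Ro.from_euler('z',q[2]).as_matrix()
def w(p): return RH@(np.array(p,float)+[-125,0,68])+[q[0],q[1],0]   # frame(level)->world
def f(p): return (np.array(p)-[q[0],q[1],0])@RH+[125,0,-68]
def st(show=True):
    s=r.sense(); print("t",s["time"],"world",s["tool_pos"].round(1),"frame",f(s["tool_pos"]).round(1),"rpy",s["tcp_rot"].round(2),"F(frame)",(s["ft_force"]@RH).round(2),"gap",round(s["finger_gap"],1)); return s
def rows(P,rpy,n,c):
    s=r.sense(); p0=s["tool_pos"]; R0=Ro.from_euler('xyz',s["tcp_rot"],degrees=True); R1=Ro.from_euler('xyz',rpy,degrees=True)
    dv=(R0.inv()*R1).as_rotvec()/n; R=R0
    for i in range(n):
        print([(R.inv().apply((np.array(P)-p0)/n)/1000).round(4).tolist(),dv.round(4).tolist(),c],end=","); R=R*Ro.from_rotvec(dv)
    print()
E
python3 - <<'E'
from h import *
print(w([120,112,140])); rows(w([120,112,140]),[180,0,102.85],14,1)
E
```

```text
[519.10160074 119.48928631 208.        ]
[[0.0373, -0.0354, 0.0017], [-0.0001, -0.0001, -0.0981], 1],[[0.0406, -0.0316, 0.0017], [-0.0001, -0.0001, -0.0981], 1],[[0.0435, -0.0275, 0.0016], [-0.0001, -0.0001, -0.0981], 1],[[0.046, -0.0231, 0.0016], [-0.0001, -0.0001, -0.0981], 1],[[0.048, -0.0185, 0.0016], [-0.0001, -0.0001, -0.0981], 1],[[0.0496, -0.0137, 0.0016], [-0.0001, -0.0001, -0.0981], 1],[[0.0507, -0.0087, 0.0016], [-0.0001, -0.0001, -0.0981], 1],[[0.0513, -0.0037, 0.0016], [-0.0001, -0.0001, -0.0981], 1],[[0.0514, 0.0013, 0.0016], [-0.0001, -0.0001, -0.0981], 1],[[0.0511, 0.0063, 0.0016], [-0.0001, -0.0001, -0.0981], 1],[[0.0502, 0.0113, 0.0016], [-0.0001, -0.0001, -0.0981], 1],[[0.0489, 0.0162, 0.0016], [-0.0001, -0.0001, -0.0981], 1],[[0.047, 0.0209, 0.0016], [-0.0001, -0.0001, -0.0981], 1],[[0.0448, 0.0254, 0.0016], [-0.0001, -0.0001, -0.0981], 1],
```

Call:
{"fn": "play_rows", "kwargs": {
  "deltas": [
    [[0.037,-0.035,0.0],[0,0,-0.098],1],
    [[0.041,-0.032,0.0],[0,0,-0.098],1],
    [[0.044,-0.028,0.0],[0,0,-0.098],1],
    [[0.046,-0.023,0.0],[0,0,-0.098],1],
    [[0.048,-0.019,0.0],[0,0,-0.098],1],
    [[0.05,-0.014,0.0],[0,0,-0.098],1],
    [[0.051,-0.009,0.0],[0,0,-0.098],1],
    [[0.051,-0.004,0.0],[0,0,-0.098],1]
  ]
}}

```text
time: 1.1
tool_pos: [398.9, -152.8, 227.1]
tcp_rot: [-179.7, -0.3, 70.1]
ft_force: [1.7, -0.3, 0.7]
finger_gap: 0.1
```

```bash
python3 - <<'E'
from h import *
st(); rows(w([120,112,140]),[180,0,102.85],8,1)
E
```

```text
t 1.1 world [ 398.9 -152.8  227.1] frame [ -57.7 -126.8  159.1] rpy [-179.69   -0.3    70.12] F(frame) [ 1.54 -0.7   0.72] gap 0.1
[[0.0371, 0.0026, 0.0026], [-0.0005, -0.0008, -0.0714], 1],[[0.0368, 0.0052, 0.0025], [-0.0005, -0.0008, -0.0714], 1],[[0.0364, 0.0078, 0.0025], [-0.0005, -0.0008, -0.0714], 1],[[0.0357, 0.0104, 0.0025], [-0.0005, -0.0008, -0.0714], 1],[[0.0349, 0.0129, 0.0025], [-0.0005, -0.0008, -0.0714], 1],[[0.0339, 0.0154, 0.0024], [-0.0005, -0.0008, -0.0714], 1],[[0.0327, 0.0177, 0.0024], [-0.0005, -0.0008, -0.0714], 1],[[0.0314, 0.02, 0.0024], [-0.0005, -0.0008, -0.0714], 1],
```

Call:
{"fn": "play_rows", "kwargs": {
  "deltas": [
    [[0.037,0.003,0.0025],[0,0,-0.071],1],
    [[0.037,0.005,0.0025],[0,0,-0.071],1],
    [[0.036,0.008,0.0025],[0,0,-0.071],1],
    [[0.036,0.01,0.0025],[0,0,-0.071],1],
    [[0.035,0.013,0.0025],[0,0,-0.071],1],
    [[0.034,0.015,0.0025],[0,0,-0.071],1],
    [[0.033,0.018,0.0025],[0,0,-0.071],1],
    [[0.031,0.02,0.0025],[0,0,-0.071],1]
  ]
}}

```text
time: 2.1
tool_pos: [517.6, 132.1, 205.4]
tcp_rot: [-179.7, -0.5, 103.9]
ft_force: [-0.6, 0.5, 1.1]
finger_gap: -0.1
```

```bash
python3 - <<'E'
from h import *
import cv2
st(); rows(w([120,112,27]),[180,0,102.85],4,1)
cv2.imwrite("pics/w1.png",eyes.snapshot("wrist")[:,:,::-1])
E
```

```text
t 2.1 world [517.6 132.1 205.4] frame [121.3 124.6 137.4] rpy [-179.74   -0.45  103.94] F(frame) [-0.44  0.62  1.09] gap -0.1
[[-0.0034, -0.0003, 0.0276], [-0.0011, -0.002, 0.0048], 1],[[-0.0033, -0.0003, 0.0276], [-0.0011, -0.002, 0.0048], 1],[[-0.0033, -0.0003, 0.0276], [-0.0011, -0.002, 0.0048], 1],[[-0.0032, -0.0003, 0.0276], [-0.0011, -0.002, 0.0048], 1],
```

View pics/w1.png

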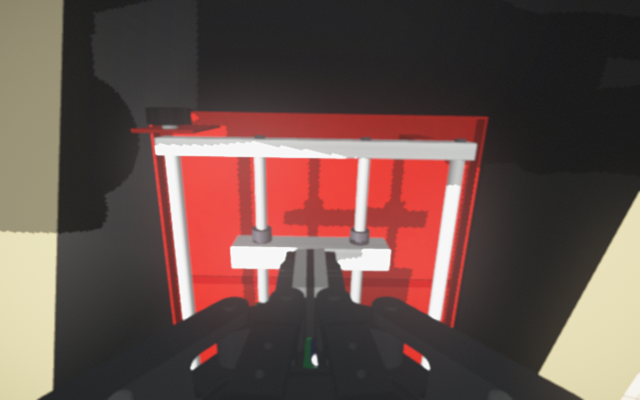

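The wrist view shows the left end bar at row 148, the sliding jaw at rows 237–268 and the shut fingers centred on it at column 310. I'll check the jaw's y position and descend behind the tab.

```bash
cat >>h.py <<'E'
def wray(uv,z,s):
    c=eyes.get_calibration("wrist"); T=np.eye(4); T[:3,:3]=Ro.from_euler('xyz',s["tcp_rot"],degrees=True).as_matrix(); T[:3,3]=s["tool_pos"]
    A=T@c["T_tool_cam"]; d=A[:3,:3]@np.linalg.solve(c["mtx"],[*uv,1]); o=A[:3,3]; return f(o+d*(z+68-o[2])/d[2])
E
python3 - <<'E'
from h import *
s=st()
for uv,z in[((232,237),17),((389,240),17),((231,247),17),((390,250),17),((232,268),0),((390,270),0),((300,158),10)]: print(uv,wray(uv,z,s).round(1))
E
```

```text
t 2.15 world [518.3 135.7 204.9] frame [122.8 128.  136.9] rpy [-179.79   -0.59  104.24] F(frame) [-3.28  3.28 -0.83] gap 0.0
(232, 237) [56.  92.7 17. ]
(389, 240) [192.   93.4  17. ]
(231, 247) [54.7 83.2 17. ]
(390, 250) [193.8  84.1  17. ]
(232, 268) [50.4 53.9  0. ]
(390, 270) [200.4  55.9   0. ]
(300, 158) [113.6 161.6  10. ]
```

Call:
{"fn": "play_rows", "kwargs": {
  "deltas": [
    [[-0.003,0,0.028],[-0.001,-0.002,0.005],1],
    [[-0.003,0,0.028],[-0.001,-0.002,0.005],1],
    [[-0.003,0,0.028],[-0.001,-0.002,0.005],1],
    [[-0.002,0,0.024],[-0.001,-0.002,0.005],1],
    [[0,0,0],[0,0,0],1]
  ]
}}

```text
time: 2.78
tool_pos: [519.1, 127.3, 91.9]
tcp_rot: [-179.8, -0.1, 103.3]
ft_force: [0.9, -0.4, 0.5]
finger_gap: 0.2
```

```bash
python3 - <<'E'
from h import *
st(); rows(w([120,92,27]),[180,0,102.85],4,1)
E
```

```text
t 2.775 world [519.1 127.3  91.9] frame [121.8 119.6  23.9] rpy [-1.7982e+02 -1.5000e-01  1.0327e+02] F(frame) [ 0.77 -0.58  0.48] gap 0.2
[[-0.0069, -0.0005, -0.0008], [-0.0008, -0.0006, 0.0018], 1],[[-0.0069, -0.0005, -0.0008], [-0.0008, -0.0006, 0.0018], 1],[[-0.0069, -0.0005, -0.0008], [-0.0008, -0.0006, 0.0018], 1],[[-0.0069, -0.0005, -0.0008], [-0.0008, -0.0006, 0.0018], 1],
```

Call:
{"fn": "play_rows", "kwargs": {
  "deltas": [
    [[-0.007,-0.001,0],[0,0,0.002],1],
    [[-0.007,0,0],[0,0,0.002],1],
    [[-0.006,0,-0.001],[0,0,0.002],1],
    [[-0.004,0,-0.001],[0,0,0.001],1],
    [[-0.003,0,0],[0,0,0],1],
    [[-0.003,0,0],[0,0,0],1],
    [[-0.003,0,0],[0,0,0],1]
  ]
}}

```text
time: 3.65
tool_pos: [528.0, 95.8, 98.4]
tcp_rot: [179.8, -0.4, 102.9]
ft_force: [-3.0, 9.6, 1.4]
finger_gap: -0.1
```

```bash
python3 - <<'E'
from h import *
st()
E
```

```text
t 3.65 world [528.   95.8  98.4] frame [123.4  87.   30.4] rpy [179.83  -0.42 102.87] F(frame) [-0.82 10.06  1.39] gap -0.1
```

Call:
{"fn": "play_rows", "kwargs": {
  "deltas": [
    [[-0.005,0,0.001],[0,0,0],1],
    [[-0.006,0,0.001],[0,0,0],1],
    [[-0.006,0,0.001],[0,0,0],1],
    [[-0.006,0,0],[0,0,0],1],
    [[-0.006,0,0],[0,0,0],1],
    [[-0.006,0,0],[0,0,0],1],
    [[-0.005,0,0],[0,0,0],1]
  ]
}}

```text
time: 4.53
tool_pos: [534.4, 70.6, 97.5]
tcp_rot: [179.8, -1.7, 103.2]
ft_force: [-3.4, 9.7, 3.0]
finger_gap: 0.0
```

```bash
python3 - <<'E'
from h import *
st()
E
```

```text
t 4.525 world [534.4  70.6  97.5] frame [124.   60.9  29.5] rpy [179.81  -1.75 103.24] F(frame) [-1.15 10.17  3.03] gap 0.0
```

```bash
python3 - <<'E'
from h import *
rows(w([122,30,28]),[180,0,102.85],8,1)
E
```

```text
[[-0.0039, -0.0003, 0.0001], [0.0004, -0.0038, 0.0009], 1],[[-0.0039, -0.0003, 0.0001], [0.0004, -0.0038, 0.0009], 1],[[-0.0039, -0.0003, 0.0001], [0.0004, -0.0038, 0.0009], 1],[[-0.0039, -0.0003, 0.0001], [0.0004, -0.0038, 0.0009], 1],[[-0.0039, -0.0003, 0.0001], [0.0004, -0.0038, 0.0009], 1],[[-0.0039, -0.0003, 0.0001], [0.0004, -0.0038, 0.0009], 1],[[-0.0039, -0.0003, 0.0002], [0.0004, -0.0038, 0.0009], 1],[[-0.0039, -0.0003, 0.0002], [0.0004, -0.0038, 0.0009], 1],
```

Call:
{"fn": "play_rows", "kwargs": {
  "deltas": [
    [[-0.006,0,0],[0,-0.006,0.001],1],
    [[-0.006,0,0],[0,-0.006,0.001],1],
    [[-0.006,0,0],[0,-0.006,0.001],1],
    [[-0.006,0,0],[0,-0.006,0.001],1],
    [[-0.006,0,0],[0,-0.006,0.001],1],
    [[-0.006,0,0],[0,-0.005,0.001],1],
    [[-0.006,0,0],[0,-0.005,0.001],1]
  ]
}}

```text
time: 5.4
tool_pos: [540.6, 43.6, 97.4]
tcp_rot: [179.9, -0.8, 103.2]
ft_force: [-2.9, 10.2, 2.5]
finger_gap: -0.3
```

```bash
python3 - <<'E'
from h import *
st()
import cv2
a=eyes.snapshot("top")[118:268,228:398,::-1]; cv2.imwrite("pics/crop2.png",cv2.resize(a,None,fx=4,fy=4,interpolation=cv2.INTER_CUBIC))
E
```

```text
t 5.4 world [540.6  43.6  97.4] frame [124.1  33.3  29.4] rpy [179.91  -0.79 103.2 ] F(frame) [-0.55 10.59  2.47] gap -0.3
```

View pics/crop2.png

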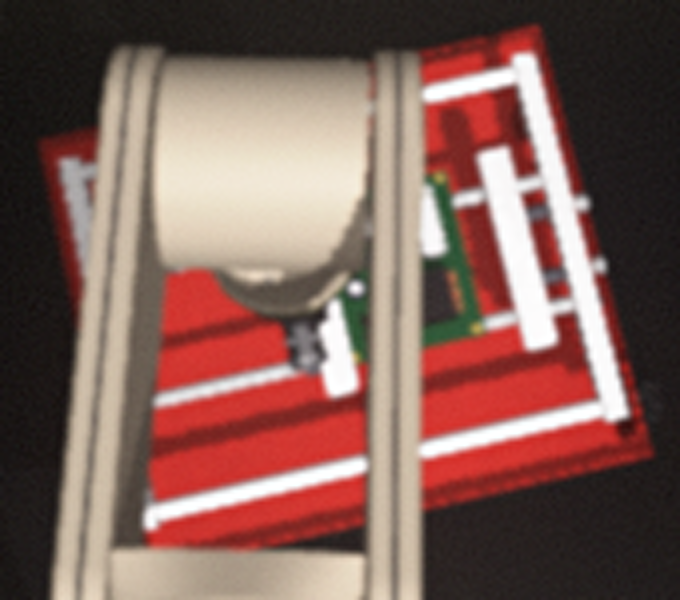

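```bash
python3 - <<'E'
from h import *
def loc(p,z): return f(ray("top",crop(p),z)).round(1)
print("pads R",loc((440,179),8),loc((478,327),8)); print("sprung",loc((526,348),17),loc((500,215),17),"inner face",loc((505,152+10),17),"near corners",loc((526,348),17), "slide near corner",loc((329,396),17),loc((356,388),17), "board edge R near corner",loc((482,333),8))
rows(w([122,8,28]),[180,0,102.85],5,1)
E
```

```text
pads R [195.9 -93.5 -60. ] [ 80.5 -94.4 -60. ]
sprung [  56.5 -123.9  -51. ] [ 157.2 -129.4  -51. ] inner face [ 195.5 -142.8  -51. ] near corners [  56.5 -123.9  -51. ] slide near corner [ 55.   24.5 -51. ] [ 56.2   4.  -51. ] board edge R near corner [ 75.5 -96.2 -60. ]
[[-0.005, -0.0004, 0.0002], [0.0003, -0.0027, 0.0012], 1],[[-0.005, -0.0004, 0.0002], [0.0003, -0.0027, 0.0012], 1],[[-0.005, -0.0004, 0.0002], [0.0003, -0.0027, 0.0012], 1],[[-0.005, -0.0004, 0.0003], [0.0003, -0.0027, 0.0012], 1],[[-0.005, -0.0004, 0.0003], [0.0003, -0.0027, 0.0012], 1],
```

Call:
{"fn": "play_rows", "kwargs": {
  "deltas": [
    [[-0.006,0,0],[0,-0.004,0.002],1],
    [[-0.006,0,0],[0,-0.004,0.002],1],
    [[-0.006,0,0],[0,-0.004,0.001],1],
    [[-0.006,0,0],[0,-0.003,0.001],1],
    [[-0.006,0,0],[0,-0.003,0.001],1],
    [[-0.005,0,0],[0,-0.003,0.001],1]
  ]
}}

```text
time: 6.2
tool_pos: [545.5, 22.1, 97.4]
tcp_rot: [-180.0, -0.8, 103.1]
ft_force: [-3.8, 10.6, 3.2]
finger_gap: 0.3
```

```bash
python3 - <<'E'
from h import *
def loc(p,z): return f(ray("top",crop(p),z+68)).round(1)
print("pads R",loc((440,179),8),loc((478,327),8)); print("slide near corner",loc((329,396),17),loc((356,388),17), "board edge R near corner",loc((482,333),8),"sprung",loc((526,348),17))
st()
E
```

```text
pads R [181.4 -86.1   8. ] [ 73.3 -86.9   8. ]
slide near corner [49.4 24.5 17. ] [50.5  5.3 17. ] board edge R near corner [ 68.6 -88.6   8. ] sprung [  50.8 -114.4   17. ]
t 6.2 world [545.5  22.1  97.4] frame [124.1  11.2  29.4] rpy [-179.98   -0.79  103.08] F(frame) [-1.37 11.14  3.25] gap 0.3
```

Call:
{"fn": "play_rows", "kwargs": {
  "deltas": [
    [[-0.005,0,0],[0,-0.004,0.001],1],
    [[-0.005,0,0],[0,-0.004,0.001],1],
    [[-0.004,0,0],[0,-0.003,0],1]
  ]
}}

```text
time: 6.58
tool_pos: [547.1, 15.3, 97.4]
tcp_rot: [-179.9, -0.8, 103.1]
ft_force: [-3.4, 13.4, 4.3]
finger_gap: 0.2
```

```bash
python3 - <<'E'
from h import *
st()
E
```

```text
t 6.575 world [547.1  15.3  97.4] frame [124.1   4.2  29.4] rpy [-179.92   -0.82  103.13] F(frame) [-0.33 13.77  4.35] gap 0.2
```

Call:
{"fn": "play_rows", "kwargs": {
  "deltas": [
    [[-0.004,0,0],[0,-0.002,0],1],
    [[-0.004,0,0],[0,-0.002,0],1]
  ]
}}

```text
time: 6.82
tool_pos: [547.5, 13.3, 97.4]
tcp_rot: [-179.9, -1.1, 103.3]
ft_force: [-4.7, 14.6, 4.6]
finger_gap: 0.2
```

```bash
python3 - <<'E'
from h import *
st()
import cv2
a=eyes.snapshot("top")[118:268,228:398,::-1]; cv2.imwrite("pics/crop3.png",cv2.resize(a,None,fx=4,fy=4,interpolation=cv2.INTER_CUBIC))
E
```

```text
t 6.825 world [547.5  13.3  97.4] frame [124.    2.2  29.4] rpy [-179.86   -1.14  103.27] F(frame) [-1.37 15.27  4.61] gap 0.2
```

View pics/crop3.png

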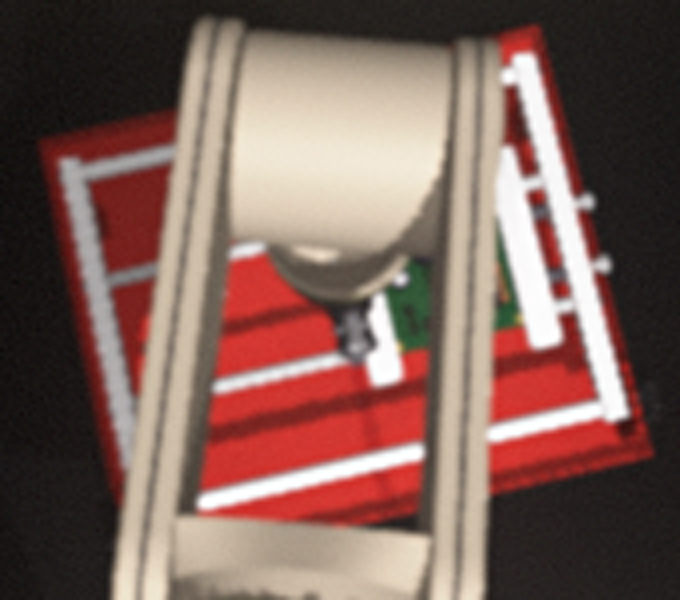

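Force rose from about 10.7 N to 15 N. The sprung jaw's near corner is at about (561,345), previously (553,345), and the pin heads have come out to about (594,202). I'll measure the shift by template matching.

```bash
cat >>h.py <<'E'
import cv2
def shift(a,b,x0,x1,y0,y1,m=16):
    t=a[y0:y1,x0:x1]; R=cv2.matchTemplate(b[y0-m:y1+m,x0-m:x1+m],t,cv2.TM_CCOEFF_NORMED); _,v,_,l=cv2.minMaxLoc(R); return l[0]-m,l[1]-m,round(v,3)
E
python3 - <<'E'
from h import *
a=cv2.imread("pics/crop2.png"); b=cv2.imread("pics/crop3.png")
print("jaw",shift(a,b,526,560,318,356,14),"pins",shift(a,b,584,612,254,276,12),shift(a,b,576,602,192,214,12),"bar",shift(a,b,590,640,370,430,12))
st()
E
```

```text
jaw (5, -1, 0.998) pins (2, 0, 0.916) (5, -2, 0.987) bar (0, 0, 1.0)
t 6.875 world [547.5  13.2  97.4] frame [124.1   2.   29.4] rpy [-179.86   -1.14  103.27] F(frame) [-1.93 13.47  4.18] gap 0.0
```

Call:
{"fn": "play_rows", "kwargs": {
  "deltas": [
    [[-0.004,0,0],[0,-0.002,0],1],
    [[-0.004,0,0],[0,-0.002,0],1],
    [[-0.003,0,0],[0,0,0],1]
  ]
}}

```text
time: 7.25
tool_pos: [547.8, 11.9, 97.5]
tcp_rot: [-179.8, -1.8, 103.5]
ft_force: [-4.1, 12.1, 5.6]
finger_gap: 0.2
```

```bash
python3 - <<'E'
from h import *
st()
c=eyes.snapshot("top")[118:268,228:398,::-1]; b=cv2.resize(c,None,fx=4,fy=4,interpolation=cv2.INTER_CUBIC); cv2.imwrite("pics/crop4.png",b)
a=cv2.imread("pics/crop2.png")
print("jaw",shift(a,b,526,560,318,356,14),"pins",shift(a,b,584,612,254,276,12),shift(a,b,576,602,192,214,12))
E
```

```text
t 7.25 world [547.8  11.9  97.5] frame [124.    0.7  29.5] rpy [-179.77   -1.79  103.5 ] F(frame) [-1.34 12.7   5.59] gap 0.2
jaw (7, -2, 0.997) pins (9, -2, 0.8) (8, -2, 0.984)
```

Call:
{"fn": "play_rows", "kwargs": {
  "deltas": [
    [[0.004,0,0],[0,0,0],1],
    [[0.008,0,0],[0,0,0],1],
    [[0.01,0,-0.01],[0,0,0],1],
    [[0.005,0,-0.04],[0,0,0],1],
    [[0,0,-0.05],[0,0,0],0.5],
    [[0,0,-0.03],[0,0,0],0.5]
  ]
}}

```text
time: 8.05
tool_pos: [540.0, 37.0, 230.4]
tcp_rot: [-179.4, -1.9, 103.6]
ft_force: [1.0, -0.7, -0.2]
finger_gap: 35.9
```

```bash
python3 - <<'E'
from h import *
st()
c=eyes.snapshot("top")[118:268,228:398,::-1]; b=cv2.resize(c,None,fx=4,fy=4,interpolation=cv2.INTER_CUBIC)
a=cv2.imread("pics/crop2.png")
print("jaw",shift(a,b,526,560,318,356,14),"pins",shift(a,b,584,612,254,276,12),shift(a,b,576,602,192,214,12))
rows(w([245,0,120]),[180,0,102.85],4,.5)
E
```

```text
t 8.05 world [540.   37.  230.4] frame [122.1  27.  162.4] rpy [-179.43   -1.87  103.55] F(frame) [ 0.86 -0.95 -0.17] gap 35.9
jaw (7, -2, 0.996) pins (9, -2, 0.798) (8, -2, 0.983)
[[-0.0074, 0.0303, 0.0113], [-0.0013, -0.0078, 0.0031], 0.5],[[-0.0072, 0.0303, 0.0114], [-0.0013, -0.0078, 0.0031], 0.5],[[-0.007, 0.0303, 0.0115], [-0.0013, -0.0078, 0.0031], 0.5],[[-0.0068, 0.0303, 0.0116], [-0.0013, -0.0078, 0.0031], 0.5],
```

Nothing shifted when I backed off: the sprung jaw is still about 5 mm in. Next is the far bar.

Call:
{"fn": "play_rows", "kwargs": {
  "deltas": [
    [[-0.007,0.03,0.005],[-0.001,-0.008,0.003],0.5],
    [[-0.007,0.03,0.005],[-0.001,-0.008,0.003],0.5],
    [[-0.007,0.03,0.012],[-0.001,-0.008,0.003],0.5],
    [[-0.007,0.03,0.012],[-0.001,-0.008,0.003],0.5],
    [[0,0,0],[0,0,0],0.5]
  ]
}}

```text
time: 8.72
tool_pos: [669.7, 39.6, 205.4]
tcp_rot: [179.6, 0.3, 102.9]
ft_force: [-0.2, 0.1, -0.3]
finger_gap: 42.6
```

```bash
python3 - <<'E'
from h import *
s=st()
im=eyes.snapshot("wrist"); cv2.imwrite("pics/w2.png",im[:,:,::-1]); st()
c=eyes.snapshot("top")[118:268,228:398,::-1]; cv2.imwrite("pics/crop5.png",c)
rows(w([245,0,-18]),[180,0,102.85],5,.5)
E
```

```text
t 8.725 world [669.7  39.6 205.4] frame [249.1   0.6 137.4] rpy [179.6    0.27 102.86] F(frame) [-0.15  0.18 -0.31] gap 42.6
t 8.775 world [669.4  39.6 206.5] frame [248.7   0.7 138.5] rpy [179.55   0.28 102.86] F(frame) [0.08 0.58 1.11] gap 42.6
[[0.0, -0.001, 0.0315], [0.0018, 0.001, 0.0001], 0.5],[[0.0, -0.0009, 0.0315], [0.0018, 0.001, 0.0001], 0.5],[[-0.0, -0.0009, 0.0315], [0.0018, 0.001, 0.0001], 0.5],[[-0.0001, -0.0008, 0.0315], [0.0018, 0.001, 0.0001], 0.5],[[-0.0001, -0.0008, 0.0315], [0.0018, 0.001, 0.0001], 0.5],
```

View pics/w2.png

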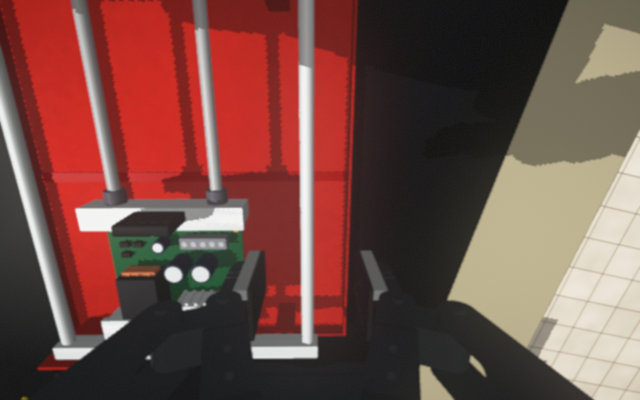

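The wrist view shows the far bar upright at column 306, midway between the open fingers (columns 250 and 370). The board sits against the sliding jaw to the left, clear of the fingers. I'll descend.

```bash
python3 - <<'E'
from h import *
s=r.sense(); print(wray((306,200),0,s),wray((306,280),0,s))
E
```

```text
[246.4545474   -7.28436514   0.        ] [246.22837016 -88.42799546   0.        ]
```

Call:
{"fn": "play_rows", "kwargs": {
  "deltas": [
    [[0,-0.001,0.034],[0.002,0,0],0.5],
    [[0,-0.001,0.034],[0.002,0,0],0.5],
    [[0,0,0.034],[0.002,0,0],0.5],
    [[0,0,0.026],[0.002,0,0],0.5],
    [[0,0,0.012],[0,0,0],0.5]
  ]
}}

```text
time: 9.45
tool_pos: [669.3, 39.1, 73.5]
tcp_rot: [179.3, 0.4, 102.9]
ft_force: [-0.0, 0.4, 0.5]
finger_gap: 43.2
```

```bash
python3 - <<'E'
from h import *
s=st()
rows(w([245,0,-18]),[180,0,102.85],1,.5)
E
```

```text
t 9.45 world [669.3  39.1  73.5] frame [2.486e+02 2.000e-01 5.500e+00] rpy [179.3    0.45 102.87] F(frame) [0.05 0.36 0.51] gap 43.2
[[-0.0, -0.0039, 0.0235], [0.0122, 0.0078, 0.0004], 0.5],
```

Call:
{"fn": "play_rows", "kwargs": {
  "deltas": [
    [[0,-0.003,0.014],[0.006,0.004,0],0.5],
    [[0,0,0.012],[0.004,0.003,0],0.5],
    [[0,0,0],[0,0,0],0.8],
    [[0,0,0],[0,0,0],1],
    [[0,0,0],[0,0,0],1],
    [[0,0,0],[0,0,0],1]
  ],
  "force": 35
}}

```text
time: 10.2
tool_pos: [668.2, 38.4, 49.3]
tcp_rot: [179.6, 0.1, 102.9]
ft_force: [1.3, 0.8, -4.7]
finger_gap: 10.5
```

```bash
python3 - <<'E'
from h import *
s=st()
E
```

```text
t 10.2 world [668.2  38.4  49.3] frame [ 2.473e+02 -2.000e-01 -1.870e+01] rpy [1.7964e+02 6.0000e-02 1.0287e+02] F(frame) [ 1.41  0.45 -4.75] gap 10.5
```

Call:
{"fn": "play_rows", "kwargs": {
  "deltas": [
    [[0,0,-0.004],[-0.015,0,0],1],
    [[0,0.0005,-0.0075],[-0.03,0,0],1],
    [[0,0.0005,-0.0075],[-0.03,0,0],1],
    [[0,0.0005,-0.0075],[-0.03,0,0],1],
    [[0,0.0005,-0.0075],[-0.03,0,0],1]
  ]
}}

```text
time: 10.82
tool_pos: [668.7, 38.5, 80.6]
tcp_rot: [171.6, 0.1, 102.9]
ft_force: [5.8, 0.8, -8.8]
finger_gap: 10.7
```

```bash
cat >>h.py <<'E'
def tilt():
    s=st(); R=Ro.from_euler('xyz',s["tcp_rot"],degrees=True); g=f(s["tool_pos"]-R.apply([0,0,19])); print("grasp pt",g.round(1),"tilt",np.arctan2(g[2],g[0]).round(3),"rad r",np.hypot(g[0],g[2]).round(1),"tool tilt",np.arcsin((RH.T@R.apply([0,1,0]))[2]).round(3))
E
python3 - <<'E'
from h import *
tilt()
E
```

```text
t 10.825 world [668.7  38.5  80.6] frame [ 2.479e+02 -2.000e-01  1.260e+01] rpy [1.7159e+02 8.0000e-02 1.0287e+02] F(frame) [ 5.78 -0.55 -8.81] gap 10.7
grasp pt [ 2.451e+02 -2.000e-01  3.140e+01] tilt 0.127 rad r 247.1 tool tilt 0.147
```

Call:
{"fn": "play_rows", "kwargs": {
  "deltas": [
    [[0,0,-0.0085],[-0.03,0,0],1],
    [[0,0,-0.0085],[-0.03,0,0],1],
    [[0,0,-0.008],[-0.03,0,0],1],
    [[0,0,-0.008],[-0.03,0,0],1],
    [[0,0,-0.008],[-0.03,0,0],1],
    [[0,0,-0.008],[-0.03,0,0],1],
    [[0,0,-0.008],[-0.03,0,0],1]
  ]
}}

```text
time: 11.7
tool_pos: [658.8, 36.2, 138.2]
tcp_rot: [158.5, 0.2, 102.8]
ft_force: [8.1, 1.7, -8.4]
finger_gap: 10.8
```

```bash
python3 - <<'E'
from h import *
tilt()
E
```

```text
t 11.7 world [658.8  36.2 138.2] frame [ 2.377e+02 -2.000e-01  7.020e+01] rpy [158.54   0.16 102.85] F(frame) [ 8.32 -0.13 -8.4 ] gap 10.8
grasp pt [ 2.308e+02 -2.000e-01  8.790e+01] tilt 0.364 rad r 246.9 tool tilt 0.374
```

Call:
{"fn": "play_rows", "kwargs": {
  "deltas": [
    [[0,0,-0.008],[-0.03,0,0],1],
    [[0,0,-0.008],[-0.03,0,0],1],
    [[0,0,-0.008],[-0.03,0,0],1],
    [[0,0,-0.008],[-0.03,0,0],1],
    [[0,0,-0.005],[-0.02,0,0],1],
    [[0,0,0],[0,0,0],1]
  ]
}}

```text
time: 12.45
tool_pos: [644.8, 33.0, 175.1]
tcp_rot: [149.8, 0.3, 102.8]
ft_force: [5.6, 1.7, -6.0]
finger_gap: 10.6
```

```bash
python3 - <<'E'
from h import *
tilt()
E
```

```text
t 12.45 world [644.8  33.  175.1] frame [223.3  -0.3 107.1] rpy [149.8    0.26 102.8 ] F(frame) [ 5.82  0.41 -6.03] gap 10.6
grasp pt [ 2.138e+02 -2.000e-01  1.235e+02] tilt 0.524 rad r 246.9 tool tilt 0.527
```

Call:
{"fn": "play_rows", "kwargs": {
  "deltas": [
    [[0,0,0],[0,0,0],0.8],
    [[0,0,0],[0,0,0],0.6],
    [[0,0,0],[0,0,0],0.5],
    [[0,0,0],[0,0,0],0.5],
    [[0,0,-0.015],[0,0,0],0.5],
    [[0,0,-0.03],[0,0,0],0.5],
    [[0,0,-0.04],[0,0,0],0.5],
    [[0,0,-0.04],[0,0,0],0.5]
  ]
}}

```text
time: 13.45
tool_pos: [579.7, 19.5, 286.1]
tcp_rot: [150.0, 0.2, 102.9]
ft_force: [0.9, 0.5, 0.8]
finger_gap: 42.6
```

```bash
python3 - <<'E'
from h import *
tilt()
cv2.imwrite("pics/side1.png",cv2.resize(eyes.snapshot("side")[130:330,180:420,::-1],None,fx=3,fy=3,interpolation=cv2.INTER_CUBIC))
E
```

```text
t 13.45 world [579.7  19.5 286.1] frame [156.9   1.  218.1] rpy [150.01   0.21 102.86] F(frame) [0.97 0.3  0.76] gap 42.6
grasp pt [147.4   1.1 234.6] tilt 1.01 rad r 277.0 tool tilt 0.523
```

View pics/side1.png

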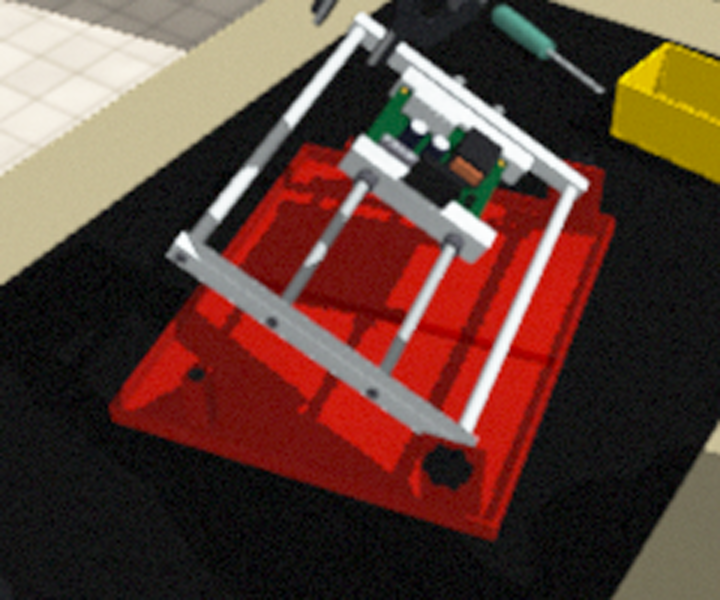

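The side view shows the frame standing tilted, with the board flat and square between both jaws, the pins out at the far end, and the hand clear. I'll check the tilt from the far-left bar corner at (185,242), then hand in.

```bash
python3 - <<'E'
from h import *
u=crop((187,240),3,(180,130)); print("seen",u)
for th in(.4,.46,.52,.58):
    c,s=np.cos(th),np.sin(th); x,z=251,10; print(th,proj("side",w([x*c-z*s,172,x*s+z*c])))
st(); r.hand_in()
E
```

```text
seen [242.         209.66666667]
0.4 [[235.16800948 218.92053591]]
0.46 [[237.17424825 215.11197541]]
0.52 [[239.58143252 211.45173478]]
0.58 [[242.39450767 207.95991821]]
t 13.5 world [580.4  19.  293. ] frame [157.4   0.4 225. ] rpy [149.62   0.38 102.86] F(frame) [ 2.15 -0.54  4.88] gap 42.9
the job is handed in; nothing more can be done
```

I carried out the whole task and handed the job in at 13.5 s; no verdict came back.

- **Nip:** I pushed the thumb tab from behind with shut fingers until the board sat square between the jaws. Top-view image matching put the sprung jaw about 5 mm back, and its pins about 5.5–6 mm. That did not change when I backed off. I did not measure it again after the lift; the side picture only shows the pins out and the board still held.
- **Squareness:** The right-hand corner pads measured square to within about 0.5° while I was still pushing. I checked flatness only by eye, in the side picture after the lift.
- **Forces:** Pushing force on the tab, brakes included, peaked at about 15 N in the readings I took. That leaves roughly 4–5 N on the board by my estimate.
- **Tilt:** I gripped the far bar at mid-width, swung it up about its hinge, released it and drew the hand back. At release the gripper pose gave a tilt of 0.524 rad. The side-camera check of a bar corner gave about 0.55 rad, so the two differ slightly but both lie inside 0.40–0.66.
- **Not confirmed:** The last wrist reading showed about 5 N upward. The arm was still settling well clear of everything, so I take it as motion rather than contact.

The arm went nowhere near the other things on the bench, but I did not measure their positions at the end.

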